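Load the moulding flask into the press and lock it

TASK

Load the brass flask into the clamping press: set it down, without dropping or tipping it, in the flared mouth of the guide with its nose toward the press's hood and its handle outward, and let go of it. Then slide it along the guide under the hood until it is fully home against the stop, and turn the knob on the hood clockwise until it clicks past its detent into the locked position, so that the flask stays clamped. Leave the plaster model, the jar and the bowl alone.

Things in the scene. Friction and masses are not known exactly. Their poses are not given: they have to be found in the camera images.
- flask: loose two-part brass moulding flask, a block 84 (x) x 60 (y) x 44 mm high, 0.45 to 0.8 kg; origin at the centre of the block's underside, z up. Nose toward +x; at the other end a 12 mm neck leads to an upright black handle tab. In the lid is a 28 x 28 mm recess, 8 mm deep, centred at x = +5 mm, for the press's clamp foot
- flask_handle (a point): grip point in the flask's black handle tab, 87 mm behind the flask's origin (flask x = -87 mm, z = 34 mm); the tab is 20 mm long (x), 12 mm thick (y) and reaches from 12 to 46 mm above the flask's underside
- press: fixed clamping press: blue base plate 12 mm thick (x = -185 to 90 mm, 124 mm wide); a white column (x = 42 to 85 mm) carries a white hood over the guide (x = -42 to 42 mm, y = -50 to 50 mm, 68 to 90 mm above the bench). Origin on the bench under the centre of the fully home flask; +x is the direction in which the flask slides in, z up
- guide_mouth (a point): point on the guide's floor (12 mm above the bench) in the middle of its flared mouth, 135 mm before the seat; a flask standing here is outside the hood. Axes as the press. Two steel rails 8 mm high stand on the floor: inside 64 mm apart from press x = -75 mm to the stop, flaring to 98 mm apart at x = -166 mm
- seat (a point): point on the guide's floor (12 mm above the bench) where the flask's origin lies when it is fully home, its nose on the column's inner face (the stop). Axes as the press
- knob_grip (a point): grip point on the axis of the knob on top of the hood, 122 mm above the bench; the knob is a grey disc 54 mm across (91 to 101 mm above the bench) with a black bar on it, 52 mm long (x), 14 mm thick (y) and 28 mm high (101 to 129 mm above the bench). Turns with the knob: its x axis lies along the bar, and the white pointer line is at its -x end
- knob (a joint): angle of the knob, rad, 0 (open, pointer at the white dot, away from the column) to 2.3, growing clockwise seen from above. Turns easily until a sprung detent stops it at about 1.45; then it takes up to 0.2 N m to its crest at 1.8 (springs back if let go before), clicks over and snaps to about 2.15 or beyond (locked, pointer at the red dot). Needs more than one grasp
- model: bystander: loose cream plaster dental model, 56 x 62 x 31 mm; origin at the centre of its underside
- jar: bystander: loose amber jar with blue cap, 56 mm across, 70 mm high; origin at the centre of its underside
- bowl: bystander: loose green mixing bowl, 100 mm across, 55 mm high; origin at the centre of its underside
- foot (a joint): how far the steel clamp foot (16 mm across, under the hood) is down, m: 0 with its end 10 mm above the flask's lid, 0.016 when locked, in the lid's recess; driven by the knob. If the flask is not home the foot lands on the lid at 0.010 and the knob cannot lock
Things that resemble listed ones, but are neither listed nor needed, are in the scene too. What is meant by the flask is not orange, turquoise or white, and is the larger of those in its own colour.

How it is judged (in metres and radians):
On the way, in this order (a step that is already met when the one before it is completed fails the run):
1. the flask stands in the mouth of the guide, nose toward the hood, let go (x of flask in the frame of press between -0.17 and -0.075 m and y of flask in the frame of press between -0.016 and 0.016 m and z of flask in the frame of press below 0.016 m and angle between flask's own z axis and vertical below 0.06 rad and x of flask_handle in the frame of press below -0.155 m and linear speed of flask below 0.02 m/s and contact force between the fingers and flask below 0.1 N), for 0.2 s.
2. the flask is fully home under the hood, against the stop (distance between flask and seat below 0.005 m and angle between the x axis of flask and the x axis of press, either way round below 0.06 rad), for 0.2 s.
3. the knob has clicked past its detent (value of joint knob above 2.05 rad), for 0.2 s.
At the end, for the whole second after the job is handed in: The flask is at rest on the guide's floor within 5 mm of the seat and within 0.06 rad of the press's direction, handle outward, and the knob is at rest past its detent (more than 2.05 rad, locked) (all of step 2 and value of joint knob above 2.05 rad and velocity of joint knob between -0.1 and 0.1 rad/s and linear speed of flask below 0.02 m/s); the robot touches nothing.
It fails at once if the flask is tipped by more than 0.4 rad (angle between flask's own z axis and vertical above 0.4 rad).
It fails at once if the flask is dropped, thrown or struck: faster than 0.5 m/s while not held (linear speed of flask above 0.5 m/s and contact force between the fingers and flask below 0.1 N).
It fails at once if the plaster model, the jar or the bowl is pushed more than 20 mm or knocked over (distance of any of model, jar, bowl from where it was at the start of the episode above 0.02 m or angle between any of model, jar, bowl's own z axis and vertical above 0.4 rad).
It also fails if it takes over 67 s, if anything falls off the work surface, if the arm or the gripper's body presses on something with over 40 N, if the wrist force passes 120 N, or if a joint passes its speed limit or range.

ROBOT

A 6-joint arm with a two-finger parallel gripper is mounted at the origin on the work surface. World frame = base frame: x ahead of the robot, y to its left, z up, the work surface at z = 0. Lengths are in mm, angles in rad, forces in N, time in s.
With the tool pointing down it reaches from about 250 to 850 mm from the base axis. Payload 12.5 kg.
Tool frame: the origin (TCP) lies midway between the tips of the shut fingers; the grasp point (between the pads) lies 19 mm behind it; z points along the fingers, y is the line along which they close (so a half turn about z gives the same grasp; the last joint's range is limited). The gripper opens to 93 mm and grips with 3 to 60 N. Pads are 15 mm wide; open, the fingers measure 128 mm over their backs; the gripper's body (75 mm by 188 mm) begins 65 mm behind the grasp point.
Start: joints at [-0.085, 0.351, 1.652, -0, 1.139, -0.085], TCP at [549.986, 0.027, 218.633] pointing down, gripper open.
Joint ranges: [-2.75, 2.75], [-0.79, 2.1], [0.01, 2.65], [-1.57, 4.71], [0.07, 3.14], [-2.87, 2.87]. Speed limits (rad/s): [2.22, 2.22, 2.79, 3.14, 3.14, 3.14].

INTERFACE

Orientations are given as a unit quaternion [w, x, y, z].
In Python, from station import read_state, camera, close_job gives the robot as it stands.
- The arm moves only by the tool apply_moves, never from a script. Its argument "rows" is a list of rows, each a list of 7 numbers: the shift along the tool's x, y, z in m, then the turn, a rotation vector about the tool's x, y, z in rad, then the closure, from -1 (fully open) to 1 (shut). In form: [[dx, dy, dz, rx, ry, rz, gripper], ...]. A call has 1 to 20 rows; each row is the pose to reach, as a shift and turn from the pose commanded when the call began, along the tool's axes at that moment; what a row does not reach only later rows make up. A row lasts 1/12 s, in which the tool goes at most 41.7 mm and 7.16 degrees, less where a joint would pass 70% of its speed; a pose out of reach is approached as far as the arm can. A call with a gripper value outside its range is refused whole. The fingers move at their own pace and stop on an object; "squeeze" is the grip in N (left out, the last holds). Time passes only in rows, so rows that repeat a pose let the fingers close. It gives the time, the measured TCP pose, the force, the opening and the grip force at its end, in the units of the state.
- read_state(): the state, without advancing time (a new reading comes with each control period).
- camera(name): name is "scene" or "side" or "wrist"; returns a dict with "img" (420x560x3 uint8, red, green, blue), "z_map" (420x560 float32, mm along the optical axis (not along the pixel's ray), 0 where there is no reading), "mtx" (3x3 intrinsics, pixels), "dist_coeffs" ([k1, k2, p1, p2, k3] as OpenCV has them; the pictures are not rectified), "rvec" (rotation vector, rad) and "tvec" (3), from world to camera coordinates, as OpenCV has them. Camera axes: x right, y down, z forward; pixel columns grow to the right and rows downward; lengths in mm; the calibration is good to about 2 mm. A picture is of the moment at which its call begins.
- close_job(): hands the job in; it is judged then, once.
The state is a dict: "t": time; "joint_positions": joint angles; "qvel": joint speeds; "effort": joint torques, N m; "position": TCP position; "tcp_rot": TCP orientation; "contact_force": force on the tool from outside, world axes, zero at the start; "moment": the same for the moment, N m; "width": opening from 0.0 (shut) to 1.0 (fully open); "grip_force": force on a finger pad.
Only numpy, scipy, OpenCV 4.12 (cv2) and the standard library are available. Lean on these libraries where they do the work, as an engineer would, in place of code of your own. Each camera call takes 0.05 s, during which the arm holds its last target. There are 200 camera calls.

## Working session

There is one attempt and no reset: what is moved stays moved. The work goes in short steps, Python scripts to look and compute and a tool call to move; the robot and the scene stay as the last step left them, time stands still between calls to the robot, and variables do not carry over. Pictures are saved under pics/ and viewed, at most 10 in all, crops included, and the job is handed in when it is done.

Besides the shell and the picture viewer there is one more tool, called after "Request:" as a command line: name --pt "numbers of a row" for each row, then --argument value for the rest. apply_moves: Moves the arm, as the interface text tells. Its arguments: {"type":"object","properties":{"rows":{"type":"array"},"squeeze":{"type":"number"}},"required":["rows"]}

```bash
mkdir -p pics; cat > h.py <<'E'
import numpy as np, cv2
from station import read_state, camera, close_job
def snap(n,f):
    c=camera(n); cv2.imwrite('pics/'+f+'.png',c['img'][:,:,::-1]); np.savez('pics/'+f+'.npz',**c); return c
def load(f): return dict(np.load('pics/'+f+'.npz'))
def P(c,u,v,z=None):
    """pixel -> world; by depth, or on plane z (mm)"""
    R=cv2.Rodrigues(c['rvec'])[0]; t=np.ravel(c['tvec'])
    n=cv2.undistortPoints(np.array([[[u,v]]],float),c['mtx'],c['dist_coeffs'])[0,0]
    d=np.array([n[0],n[1],1.])
    if z is None: s=np.median(c['z_map'][v-1:v+2,u-1:u+2])
    else:
        o=-R.T@t; s=(z-o[2])/(R.T@d)[2]
    return R.T@(d*s-t)
E
python3 -c "
from h import *
a=snap('scene','s0');b=snap('side','d0');cv2.imwrite('pics/both.png',cv2.resize(np.hstack([a['img'],b['img']])[:,:,::-1],(800,300)))
s=read_state();print(s)"
```

```text
{'t': 0.1, 'joint_positions': array([-8.46003285e-02,  3.51204643e-01,  1.65235514e+00,  3.69277023e-05,
        1.13907872e+00, -8.46038410e-02]), 'qvel': array([-1.92581401e-03, -6.21243833e-04, -4.68249724e-04,  1.48058635e-03,
        9.45909685e-05, -1.76536504e-03]), 'effort': array([ 6.21537929e-04, -4.98029208e+01, -2.85706007e+01,  6.99262437e-02,
        2.38850416e-02, -7.56712393e-05]), 'position': array([5.49696744e+02, 6.04542475e-02, 2.18144933e+02]), 'tcp_rot': array([-4.10497122e-04,  7.07110912e-01,  7.07102457e-01, -3.24380747e-04]), 'contact_force': array([ 0.35063891, -0.4271882 ,  0.03751421]), 'moment': array([ 0.04379976,  0.01017451, -0.0217736 ]), 'grip_force': 0.0, 'width': 0.9956003497374281}
```

View pics/s0.png

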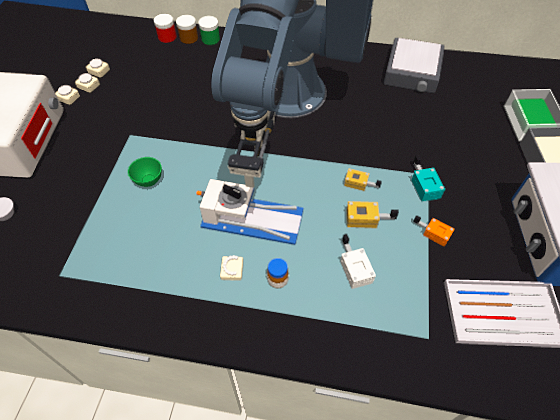

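View pics/d0.png

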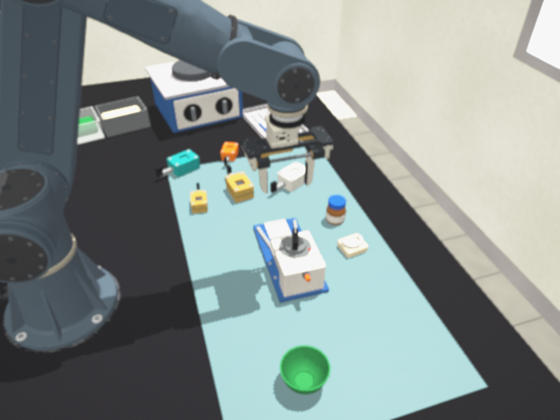

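The brass candidates in the scene view are the small one at (357,180) and the larger one at (363,214). Turquoise (428,183), orange (437,231) and white (357,267) are excluded by colour. The larger brass one at (363,214) fits, so I'll confirm it in an enlarged crop.

```bash
python3 -c "
from h import *
c=load('s0');im=c['img'][150:290,190:460,::-1]
cv2.imwrite('pics/c0.png',cv2.resize(im,(798,414),interpolation=cv2.INTER_CUBIC))
for n,u,v in [('flask',363,214),('handle',394,215),('small',357,180),('white',357,267),('jar',278,266),('model',232,267),('knob',234,190),('bowl',145,172)]: print(n,P(c,u,v).round(0))
"
```

```text
flask [510. 294.  45.]
handle [491. 380.  34.]
small [385. 268.  36.]
white [675. 292.  37.]
jar [728.  93.  73.]
model [726. -31.  24.]
knob [555. -57. 132.]
bowl [ 450. -371.   15.]
```

View pics/c0.png

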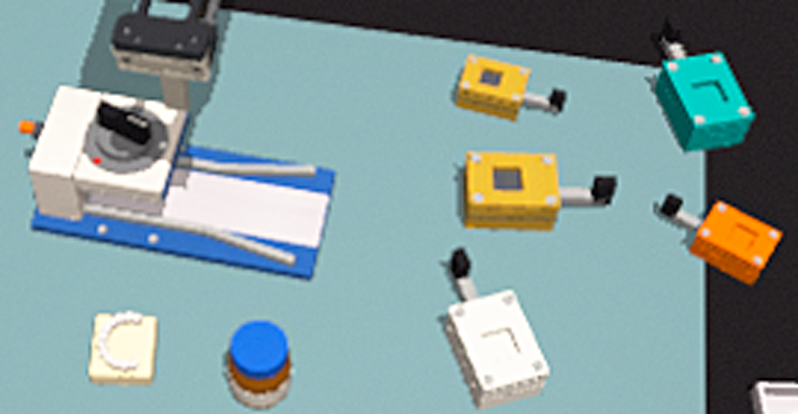

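The crop confirms it: the larger yellow-brass block is at crop (510,190), with its handle at (600,190) pointing away from the press. Next I'll measure the flask and press from the depth data.

```bash
cat >> h.py <<'E'
def cloud(c):
    h,w=c['z_map'].shape; v,u=np.mgrid[:h,:w]
    R=cv2.Rodrigues(c['rvec'])[0]; t=np.ravel(c['tvec'])
    n=cv2.undistortPoints(np.stack([u,v],-1).reshape(-1,1,2).astype(float),c['mtx'],c['dist_coeffs'])[:,0]
    z=c['z_map'].reshape(-1,1).astype(float); X=(np.c_[n*z,z]-t)@R
    X[z[:,0]<=0]=np.nan; return X.reshape(h,w,3)
def rect(X,m):
    p=X[m][:,:2].astype(np.float32); r=cv2.minAreaRect(p); b=cv2.boxPoints(r); return len(p),np.round(r[0],1),np.round(r[1],1),np.round(b,1).tolist()
def near(X,x,y,r,z0,z1): return (np.hypot(X[...,0]-x,X[...,1]-y)<r)&(X[...,2]>z0)&(X[...,2]<z1)
E
python3 -c "
from h import *
c=load('s0');X=cloud(c);hsv=cv2.cvtColor(c['img'],cv2.COLOR_RGB2HSV)
yel=(hsv[...,0]>15)&(hsv[...,0]<35)&(hsv[...,1]>120); blue=(hsv[...,0]>100)&(hsv[...,0]<125)&(hsv[...,1]>150); blk=hsv[...,2]<60
print('lid',rect(X,near(X,510,294,75,39,52)&yel)); print('tab',rect(X,near(X,491,380,30,25,55)&blk))
print('plate',rect(X,near(X,580,-20,220,5,20)&blue)); print('hood',rect(X,near(X,570,-57,80,84,95)&(hsv[...,1]<60)&(hsv[...,2]>150)))
print('bar',rect(X,near(X,555,-57,60,118,140)&blk))
q=lambda u,v:P(c,190+(u+.5)/2.956-.5,150+(v+.5)/2.956-.5,12).round(1)
print([q(*a) for a in [(334,172),(312,277),(33,228),(295,262),(316,170)]])
d=load('d0');Y=cloud(d);h2=cv2.cvtColor(d['img'],cv2.COLOR_RGB2HSV)
b2=(h2[...,0]>100)&(h2[...,0]<125)&(h2[...,1]>150);y2=(h2[...,0]>15)&(h2[...,0]<35)&(h2[...,1]>120)
print('side lid',rect(Y,near(Y,510,294,75,39,52)&y2),'plate',rect(Y,near(Y,580,-20,220,5,20)&b2))
"
```

```text
lid (435, array([497.6, 293.5]), array([64.7, 82.8]), [[459.6000061035156, 329.70001220703125], [471.70001220703125, 247.8000030517578], [535.5999755859375, 257.29998779296875], [523.5, 339.20001220703125]])
tab (47, array([487.8, 378.2]), array([11.4, 17.4]), [[481.0, 386.1000061035156], [483.29998779296875, 368.8999938964844], [494.6000061035156, 370.29998779296875], [492.3999938964844, 387.6000061035156]])
plate (799, array([553. , -14.2]), array([271.5, 124.3]), [[486.8999938964844, -148.10000610351562], [611.0999755859375, -151.6999969482422], [619.0, 119.69999694824219], [494.79998779296875, 123.30000305175781]])
hood (639, array([550.6, -77.6]), array([115.4, 100.6]), [[498.5, -133.6999969482422], [599.0999755859375, -136.89999389648438], [602.7000122070312, -21.5], [502.20001220703125, -18.399999618530273]])
bar (82, array([551.1, -66.6]), array([47.4, 14.7]), [[536.7000122070312, -86.80000305175781], [550.7000122070312, -91.4000015258789], [565.5, -46.29999923706055], [551.5, -41.70000076293945]])
[array([496.1, 123.3,  12. ]), array([618.2, 121.1,  12. ]), array([ 611.5, -150. ,   12. ]), array([604.8, 102.7,  12. ]), array([496.8, 105.5,  12. ])]
side lid (163, array([494.4, 284.9]), array([57.3, 81.8]), [[459.3999938964844, 320.5], [473.0, 239.8000030517578], [529.5, 249.39999389648438], [515.7999877929688, 330.0]]) plate (379, array([548.8, -22.2]), array([271.4, 119.5]), [[485.6000061035156, -156.3000030517578], [605.0999755859375, -159.39999389648438], [612.0999755859375, 111.9000015258789], [492.6000061035156, 115.0]])
```

Request:
apply_moves --pt "0.1 -0.018 0 0 0 -0.05 -1" --pt "0.2 -0.036 0 0 0 -0.1 -1" --pt "0.293 -0.053 0 0 0 -0.146 -1" --pt "0.293 -0.053 0 0 0 -0.146 -1" --pt "0.293 -0.053 0 0 0 -0.146 -1" --pt "0.293 -0.053 0 0 0 -0.146 -1" --pt "0.293 -0.053 0 0 0 -0.146 -1" --pt "0.293 -0.053 0 0 0 -0.146 -1" --pt "0.293 -0.053 0 0 0 -0.146 -1" --pt "0.293 -0.053 0 0 0 -0.146 -1" --pt "0.293 -0.053 0 0 0 -0.146 -1"

```text
t: 1.02
position: [497.3, 291.7, 218.5]
tcp_rot: [0.0, 0.654, 0.756, -0.0]
contact_force: [-0.3, -0.1, 0.4]
width: 1.002
grip_force: 0.0
```

```bash
python3 -c "
from h import *
c=snap('wrist','w1');X=cloud(c);hsv=cv2.cvtColor(c['img'],cv2.COLOR_RGB2HSV)
yel=(hsv[...,0]>15)&(hsv[...,0]<35)&(hsv[...,1]>120);blk=hsv[...,2]<60
print('lid',rect(X,near(X,497,293,75,36,55)&yel));print('tab',rect(X,near(X,486,378,30,25,55)&blk));s=read_state();print(s['position'],s['tcp_rot'])"
```

```text
lid (3593, array([498.4, 292.3]), array([59. , 83.7]), [[463.29998779296875, 329.5], [475.20001220703125, 246.6999969482422], [533.5999755859375, 255.10000610351562], [521.7000122070312, 337.8999938964844]])
tab (196, array([486.3, 378.2]), array([ 9.6, 18.2]), [[480.29998779296875, 386.5], [482.79998779296875, 368.5], [492.29998779296875, 369.79998779296875], [489.79998779296875, 387.79998779296875]])
[497.38612673 291.59950142 218.58706137] [ 5.04274181e-05  6.54255647e-01  7.56273436e-01 -1.87750734e-04]
```

View pics/w1.png

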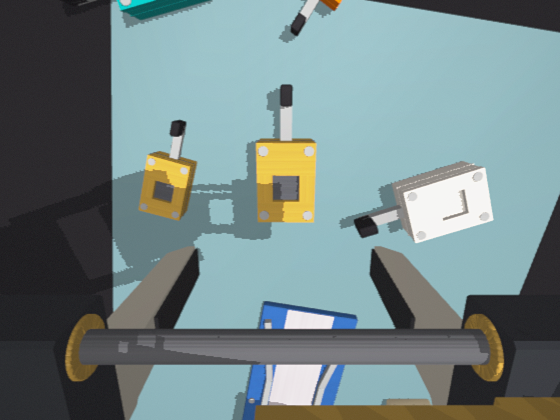

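Request:
apply_moves --pt "0.003 0.001 0.04 0 0 0 -1" --pt "0.003 0.001 0.08 0 0 0 -1" --pt "0.003 0.001 0.12 0 0 0 -1" --pt "0.003 0.001 0.15 0 0 0 -1" --pt "0.003 0.001 0.175 0 0 0 -1" --pt "0.003 0.001 0.195 0 0 0 -1" --pt "0.003 0.001 0.204 0 0 0 -1" --pt "0.003 0.001 0.204 0 0 0 -1" --pt "0.003 0.001 0.204 0 0 0 1" --pt "0.003 0.001 0.204 0 0 0 1" --pt "0.003 0.001 0.204 0 0 0 1" --pt "0.003 0.001 0.204 0 0 0 1" --pt "0.003 0.001 0.204 0 0 0 1" --pt "0.003 0.001 0.204 0 0 0 1" --pt "0.003 0.001 0.204 0 0 0 1" --pt "0.003 0.001 0.204 0 0 0 1" --squeeze 40

```text
t: 2.4
position: [497.8, 296.3, 15.2]
tcp_rot: [0.0, 0.654, 0.757, 0.0]
contact_force: [-1.5, -0.6, 6.2]
width: 0.643
grip_force: 40.0
```

Request:
apply_moves --pt "0 0 -0.02 0 0 0 1" --pt "0 0 -0.045 0 0 0 1" --pt "0 0 -0.06 0 0 0 1" --pt "-0.02 0.002 -0.06 0 0 0.02 1" --pt "-0.05 0.005 -0.06 0 0 0.04 1" --pt "-0.08 0.009 -0.06 0 0 0.06 1" --pt "-0.11 0.012 -0.06 0 0 0.085 1" --pt "-0.14 0.015 -0.06 0 0 0.11 1" --pt "-0.17 0.018 -0.06 0 0 0.135 1" --pt "-0.2 0.021 -0.06 0 0 0.155 1" --pt "-0.22 0.024 -0.06 0 0 0.174 1" --pt "-0.23 0.025 -0.06 0 0 0.174 1" --pt "-0.23 0.025 -0.06 0 0 0.174 1" --pt "-0.23 0.025 -0.06 0 0 0.174 1"

```text
t: 3.57
position: [555.3, 72.4, 74.2]
tcp_rot: [-0.0, 0.717, 0.697, -0.0]
contact_force: [-0.4, 0.6, -4.3]
width: 0.637
grip_force: 40.0
```

```bash
python3 -c "
from h import *
c=snap('wrist','w2');d=snap('side','d2');s=read_state();print(s['position'],s['tcp_rot'],s['contact_force'])
for c,n in((c,'w'),(d,'d')):
  X=cloud(c);hsv=cv2.cvtColor(c['img'],cv2.COLOR_RGB2HSV)
  blue=(hsv[...,0]>100)&(hsv[...,0]<125)&(hsv[...,1]>150);yel=(hsv[...,0]>15)&(hsv[...,0]<35)&(hsv[...,1]>120)
  print(n,'plate',rect(X,near(X,555,40,150,5,20)&blue)); print('lid',rect(X,near(X,555,68,70,90,120)&yel))
cv2.imwrite('pics/v2.png',np.hstack([load('w2')['img'][:,60:460],d['img'][120:,150:550][:300].copy() if 0 else cv2.resize(d['img'][150:360,180:380],(400,420))])[:,:,::-1])"
```

```text
[555.21167255  73.19867912  74.37699527] [-3.46826588e-04  7.16542322e-01  6.97543492e-01 -2.39201763e-04] [ 0.36606039  0.2360894  -4.85556002]
w plate (5457, array([553.3,  20.1]), array([203.3, 122.8]), [[488.6000061035156, -79.4000015258789], [611.2999877929688, -83.5], [618.0, 119.69999694824219], [495.29998779296875, 123.69999694824219]])
lid (13887, array([554.9,  67.7]), array([85.6, 61.8]), [[523.0999755859375, 25.600000381469727], [584.9000244140625, 24.200000762939453], [586.7000122070312, 109.80000305175781], [525.0, 111.19999694824219]])
d plate (220, array([506.5,  18.1]), array([200.5, 114.5]), [[402.1000061035156, -31.200000762939453], [496.0, -96.9000015258789], [610.9000244140625, 67.4000015258789], [517.0, 133.0]])
lid (381, array([553.6,  62.6]), array([83. , 58.8]), [[520.0, 24.399999618530273], [578.5, 18.200000762939453], [587.2000122070312, 100.80000305175781], [528.7000122070312, 107.0]])
```

View pics/v2.png

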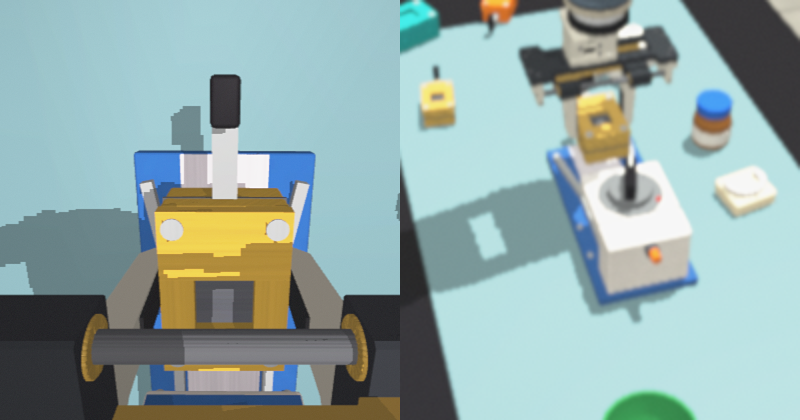

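Request:
apply_moves --pt "0 0 0.015 0 0 0.01 1" --pt "0 0 0.03 0 0 0.01 1" --pt "0 0 0.04 0 0 0.01 1" --pt "0 0 0.044 0 0 0.01 1" --pt "0 0 0.045 0 0 0.01 1" --pt "0 0 0.046 0 0 0.01 1" --pt "0 0 0.0465 0 0 0.01 1" --pt "0 0 0.0465 0 0 0.01 1"

```text
t: 4.33
position: [556.1, 72.3, 28.7]
tcp_rot: [0.0, 0.72, 0.694, 0.0]
contact_force: [0.8, -0.5, -5.0]
width: 0.643
grip_force: 40.0
```

Request:
apply_moves --pt "0 0 0.001 0 0 0 1" --pt "0 0 0.0015 0 0 0 1" --pt "0 0 0.0015 0 0 0 1"

```text
t: 4.58
position: [556.0, 72.2, 27.2]
tcp_rot: [0.0, 0.72, 0.694, 0.0]
contact_force: [-2.2, -0.6, 1.9]
width: 0.639
grip_force: 40.0
```

Request:
apply_moves --pt "0 0 0 0 0 0 -1" --pt "0 0 0 0 0 0 -1" --pt "0 0 0 0 0 0 -1" --pt "0 0 0 0 0 0 -1" --pt "0 0 -0.02 0 0 0 -1" --pt "0 0 -0.06 0 0 0 -1" --pt "0 0 -0.1 0 0 0 -1" --pt "0.04 0 -0.11 0 0 0 -1" --pt "0.08 0 -0.11 0 0 0 -0.3" --pt "0.083 0 -0.11 0 0 0 -0.3" --pt "0.083 0 -0.11 0 0 0 -0.3"

```text
t: 5.5
position: [558.7, 156.9, 136.7]
tcp_rot: [0.0, 0.719, 0.695, 0.0]
contact_force: [-0.5, -0.3, -0.6]
width: 0.83
grip_force: 0.0
```

```bash
python3 -c "
from h import *
c=snap('wrist','w3');s=read_state();print(s['position'],s['tcp_rot'],s['width'])
X=cloud(c);hsv=cv2.cvtColor(c['img'],cv2.COLOR_RGB2HSV)
blk=hsv[...,2]<60;yel=(hsv[...,0]>15)&(hsv[...,0]<35)&(hsv[...,1]>120)
print('tab',rect(X,near(X,558,155,30,30,75)&blk)); print('lid',rect(X,near(X,555,68,70,45,65)&yel), np.nanmedian(X[near(X,555,68,70,45,65)&yel][:,2]))"
```

```text
[558.62581691 155.56107206 136.41547685] [-3.51784895e-05  7.19852893e-01  6.94126626e-01 -1.94629921e-04] 0.7918658273641497
tab (456, array([559.4, 155.3]), array([19.5, 10.9]), [[553.7000122070312, 145.6999969482422], [564.5999755859375, 145.39999389648438], [565.0999755859375, 164.89999389648438], [554.2000122070312, 165.1999969482422]])
lid (3744, array([556.4,  79. ]), array([63.4, 59.6]), [[525.5, 48.29999923706055], [585.0999755859375, 46.20000076293945], [587.4000244140625, 109.5999984741211], [527.7999877929688, 111.69999694824219]]) 55.48144515242207
```

View pics/w3.png

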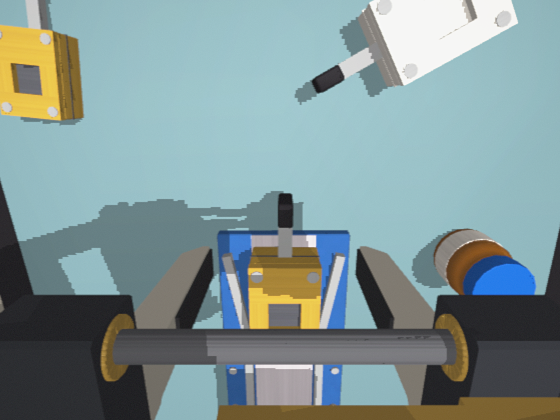

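Request:
apply_moves --pt "0 0.001 0.04 0 0 0 -0.3" --pt "0 0.001 0.075 0 0 0 -0.3" --pt "0 0.001 0.1 0 0 0 -0.3" --pt "0 0.001 0.109 0 0 0 -0.3" --pt "0 0.001 0.109 0 0 0 -0.3" --pt "0 0.001 0.109 0 0 0 1" --pt "0 0.001 0.109 0 0 0 1" --pt "0 0.001 0.109 0 0 0 1" --pt "0 0.001 0.109 0 0 0 1" --pt "0 0.001 0.109 0 0 0 1" --pt "0 0.001 0.109 0 0 0 1" --pt "0 0.001 0.109 0 0 0 1" --pt "0 0.001 0.109 0 0 0 1" --pt "0 0.001 0.109 0 0 0 1" --squeeze 15

```text
t: 6.72
position: [559.8, 155.2, 27.7]
tcp_rot: [-0.0, 0.72, 0.693, -0.0]
contact_force: [-1.5, 0.1, 1.9]
width: 0.13
grip_force: 15.0
```

Request:
apply_moves --pt "-0.005 0 0 0 0 0 1" --pt "-0.012 0 0 0 0 0 1" --pt "-0.02 0 0 0 0 0 1" --pt "-0.028 0 0 0 0 0 1" --pt "-0.036 0 0 0 0 0 1" --pt "-0.044 0 0 0 0 0 1" --pt "-0.05 0 0 0 0 0 1" --pt "-0.05 0 0 0 0 0 1"

```text
t: 7.38
position: [558.0, 103.5, 27.7]
tcp_rot: [0.0, 0.721, 0.693, -0.0]
contact_force: [-0.4, -4.8, 3.1]
width: 0.128
grip_force: 15.0
```

Request:
apply_moves --pt "-0.005 0 0 0 0 0 1" --pt "-0.012 -0.001 0 0 0 0 1" --pt "-0.02 -0.001 0 0 0 0 1" --pt "-0.028 -0.001 0 0 0 0 1" --pt "-0.036 -0.001 0 0 0 0 1" --pt "-0.044 -0.001 0 0 0 0 1" --pt "-0.052 -0.001 0 0 0 0 1" --pt "-0.06 -0.001 0 0 0 0 1" --pt "-0.067 -0.001 0 0 0 0 1" --pt "-0.072 -0.001 0 0 0 0 1" --pt "-0.074 -0.001 0 0 0 0 1" --pt "-0.074 -0.001 0 0 0 0 1"

```text
t: 8.38
position: [554.1, 30.1, 27.7]
tcp_rot: [0.0, 0.721, 0.693, -0.0]
contact_force: [0.4, -1.3, 4.2]
width: 0.128
grip_force: 15.0
```

Request:
apply_moves --pt "-0.001 0 0 0 0 0 1" --pt "-0.002 0 0 0 0 0 1" --pt "-0.003 0 0 0 0 0 1" --pt "-0.004 0 0 0 0 0 1" --pt "-0.004 0 0 0 0 0 1"

```text
t: 8.8
position: [554.0, 27.1, 27.7]
tcp_rot: [-0.0, 0.72, 0.694, 0.0]
contact_force: [0.8, 4.2, 5.3]
width: 0.131
grip_force: 15.0
```

Request:
apply_moves --pt "-0.001 0 0 0 0 0 1" --pt "-0.002 0 0 0 0 0 1" --pt "-0.003 0 0 0 0 0 1" --pt "-0.003 0 0 0 0 0 1"

```text
t: 9.13
position: [553.9, 24.2, 27.7]
tcp_rot: [-0.0, 0.72, 0.694, 0.0]
contact_force: [0.6, 5.5, 5.0]
width: 0.125
grip_force: 15.0
```

Request:
apply_moves --pt "-0.001 0 0 0 0 0 1" --pt "-0.002 0 0 0 0 0 1" --pt "-0.003 0 0 0 0 0 1" --pt "-0.003 0 0 0 0 0 1"

```text
t: 9.47
position: [553.4, 22.7, 27.6]
tcp_rot: [-0.001, 0.721, 0.693, 0.001]
contact_force: [0.1, 15.8, 5.2]
width: 0.128
grip_force: 15.0
```

Request:
apply_moves --pt "0.001 0 0 0 0 0 1" --pt "0.001 0 0 0 0 0 0" --pt "0.001 0 0 0 0 0 0" --pt "0.001 0 0 0 0 0 0" --pt "0.001 0 0 0 0 0 0" --pt "0.001 0 -0.03 0 0 0 0" --pt "0.001 0 -0.07 0 0 0 0" --pt "0.001 0 -0.11 0 0 0 0" --pt "0.001 0 -0.15 0 0 0 0" --pt "0.001 0 -0.19 0 0 0 0" --pt "-0.04 0 -0.19 0 0 0 0" --pt "-0.08 0 -0.19 0 0 0 0" --pt "-0.087 0 -0.19 0 0 0 0" --pt "-0.087 0 -0.19 0 0 0 0"

```text
t: 10.63
position: [550.2, -67.8, 217.5]
tcp_rot: [0.0, 0.722, 0.692, -0.0]
contact_force: [-0.1, 0.3, 0.3]
width: 0.501
grip_force: 0.0
```

```bash
python3 -c "
from h import *
c=snap('wrist','w4');s=read_state();print(s['position'],s['tcp_rot'],s['width'],s['joint_positions'])
X=cloud(c);hsv=cv2.cvtColor(c['img'],cv2.COLOR_RGB2HSV)
blk=hsv[...,2]<70
print('bar',rect(X,near(X,551,-64,45,115,140))); print('tab',rect(X,near(X,554,23,30,35,75)&blk));print('hood',rect(X,near(X,551,-64,110,84,94)&(hsv[...,1]<60)&(hsv[...,2]>140)))
"
```

```text
[550.23707759 -66.33325365 217.36949514] [-2.64146413e-04  7.21162028e-01  6.92766373e-01 -1.09294396e-04] 0.5036459043445183 [-2.04034926e-01  3.59947413e-01  1.64175250e+00  1.30602886e-04
  1.14045202e+00 -1.63929223e-01]
bar (1148, array([550.8, -68.3]), array([52.2, 14.1]), [[535.7000122070312, -90.69999694824219], [549.0999755859375, -95.30000305175781], [565.9000244140625, -45.79999923706055], [552.5, -41.29999923706055]])
tab (262, array([553.3,  23.4]), array([19.1, 10.1]), [[547.9000244140625, 14.100000381469727], [558.0, 13.699999809265137], [558.7000122070312, 32.79999923706055], [548.5999755859375, 33.099998474121094]])
hood (9564, array([550.1, -89.5]), array([136.9, 100.2]), [[497.8999938964844, -156.39999389648438], [598.0999755859375, -159.5], [602.2999877929688, -22.600000381469727], [502.1000061035156, -19.5]])
```

View pics/w4.png

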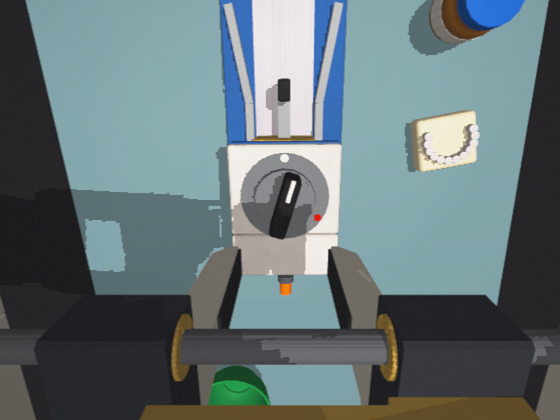

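Request:
apply_moves --pt "-0.001 0.0005 0 0 0 0.1 0" --pt "-0.001 0.0005 0.02 0 0 0.2 0" --pt "-0.001 0.0005 0.05 0 0 0.287 0" --pt "-0.001 0.0005 0.08 0 0 0.287 0" --pt "-0.001 0.0005 0.1 0 0 0.287 0" --pt "-0.001 0.0005 0.112 0 0 0.287 0" --pt "-0.001 0.0005 0.112 0 0 0.287 0" --pt "-0.001 0.0005 0.112 0 0 0.287 1" --pt "-0.001 0.0005 0.112 0 0 0.287 1" --pt "-0.001 0.0005 0.112 0 0 0.287 1" --pt "-0.001 0.0005 0.112 0 0 0.287 1" --pt "-0.001 0.0005 0.112 0 0 0.287 1" --pt "-0.001 0.0005 0.112 0 0 0.287 1" --pt "-0.001 0.0005 0.112 0 0 0.287 1" --squeeze 30

```text
t: 11.85
position: [550.9, -66.7, 106.2]
tcp_rot: [0.0, 0.812, 0.583, 0.0]
contact_force: [-2.5, 0.8, 5.8]
width: 0.146
grip_force: 30.0
```

Request:
apply_moves --pt "0 0 0 0 0 0.08 1" --pt "0 0 0 0 0 0.16 1" --pt "0 0 0 0 0 0.24 1" --pt "0 0 0 0 0 0.32 1" --pt "0 0 0 0 0 0.4 1" --pt "0 0 0 0 0 0.48 1" --pt "0 0 0 0 0 0.56 1" --pt "0 0 0 0 0 0.64 1" --pt "0 0 0 0 0 0.72 1" --pt "0 0 0 0 0 0.8 1" --pt "0 0 0 0 0 0.8 1"

```text
t: 12.77
position: [551.6, -67.2, 106.3]
tcp_rot: [0.001, 0.976, 0.219, 0.001]
contact_force: [0.6, -4.0, 4.3]
width: 0.149
grip_force: 30.0
```

Request:
apply_moves --pt "0 0 0 0 0 0.06 1" --pt "0 0 0 0 0 0.12 1" --pt "0 0 0 0 0 0.18 1" --pt "0 0 0 0 0 0.24 1" --pt "0 0 0 0 0 0.3 1" --pt "0 0 0 0 0 0.36 1" --pt "0 0 0 0 0 0.42 1" --pt "0 0 0 0 0 0.48 1" --pt "0 0 0 0 0 0.54 1" --pt "0 0 0 0 0 0.6 1" --pt "0 0 0 0 0 0.66 1" --pt "0 0 0 0 0 0.72 1" --pt "0 0 0 0 0 0.72 1" --squeeze 50

```text
t: 13.85
position: [551.6, -68.0, 106.3]
tcp_rot: [0.001, 0.991, -0.137, 0.001]
contact_force: [-0.1, -9.0, 3.2]
width: 0.145
grip_force: 50.0
```

Request:
apply_moves --pt "0 0 0 0 0 0.06 1" --pt "0 0 0 0 0 0.12 1" --pt "0 0 0 0 0 0.18 1" --pt "0 0 0 0 0 0.24 1" --pt "0 0 0 0 0 0.3 1" --pt "0 0 0 0 0 0.36 1" --pt "0 0 0 0 0 0.36 1" --pt "0 0 0 0 0 0.36 1"

```text
t: 14.52
position: [551.4, -68.4, 106.3]
tcp_rot: [0.001, 0.951, -0.31, 0.001]
contact_force: [-0.6, -11.0, 3.2]
width: 0.147
grip_force: 50.0
```

```bash
python3 -c "
from h import *
s=read_state();print(s)"
```

```text
{'t': 14.5167, 'joint_positions': array([-0.20597256,  0.50081947,  1.73545671, -0.00300269,  0.90344271,
        1.99806327]), 'qvel': array([ 1.30038650e-03,  5.95816919e-04, -1.93182473e-03,  1.84232736e-05,
       -5.77742994e-04, -9.83053944e-03]), 'effort': array([  6.40857652, -51.37948394, -21.98129833,   2.44365603,
         0.29186723,   0.18393838]), 'position': array([551.41937678, -68.37578925, 106.26941801]), 'tcp_rot': array([ 0.00106945,  0.95058079, -0.31047367,  0.00106146]), 'contact_force': array([ -0.5642165 , -11.01173201,   3.2124294 ]), 'moment': array([-2.00353227,  0.3452747 , -0.10329823]), 'grip_force': 50.00080704689026, 'width': 0.14732971842818032}
```

Request:
apply_moves --pt "0 0 0 0 0 0.06 1" --pt "0 0 0 0 0 0.06 1" --pt "0 0 0 0 0 0.03 0" --pt "0 0 0 0 0 0.03 0" --pt "0 0 0 0 0 0.03 0" --pt "0 0 0 0 0 0.03 0" --pt "0 0 -0.02 0 0 0.03 0" --pt "0 0 -0.06 0 0 0 0" --pt "0 0 -0.1 0 0 -0.1 0" --pt "0 0 -0.13 0 0 -0.2 0" --pt "0 0 -0.13 0 0 -0.3 0" --pt "0 0 -0.13 0 0 -0.4 0" --pt "0 0 -0.13 0 0 -0.5 0" --pt "0 0 -0.13 0 0 -0.6 0" --pt "0 0 -0.13 0 0 -0.7 0" --pt "0 0 -0.13 0 0 -0.8 0" --pt "0 0 -0.13 0 0 -0.8 0"

```text
t: 15.93
position: [550.9, -66.5, 235.5]
tcp_rot: [-0.0, 0.996, 0.085, -0.0]
contact_force: [-0.8, 0.2, 0.2]
width: 0.499
grip_force: 0.0
```

```bash
python3 -c "
from h import *
c=snap('wrist','w5');s=read_state();print(s['position'],s['width'],s['contact_force'])
X=cloud(c);hsv=cv2.cvtColor(c['img'],cv2.COLOR_RGB2HSV);blk=hsv[...,2]<70
n,ce,sz,b=rect(X,near(X,551,-68,45,115,140));print(ce,sz,b)
print('tab',rect(X,near(X,554,23,30,35,75)&blk))
"
```

```text
[550.89572352 -66.52525702 235.55624821] 0.5007788729085988 [-0.32390029  0.30780002 -0.28663251]
[550.8 -68.7] [14.4 51.7] [[526.2999877929688, -57.70000076293945], [566.0, -90.80000305175781], [575.2000122070312, -79.80000305175781], [535.5, -46.599998474121094]]
tab (282, array([554.3,  22.8]), array([19.4, 10.8]), [[548.5999755859375, 13.300000190734863], [559.2999877929688, 12.899999618530273], [560.0999755859375, 32.29999923706055], [549.2999877929688, 32.70000076293945]])
```

View pics/w5.png

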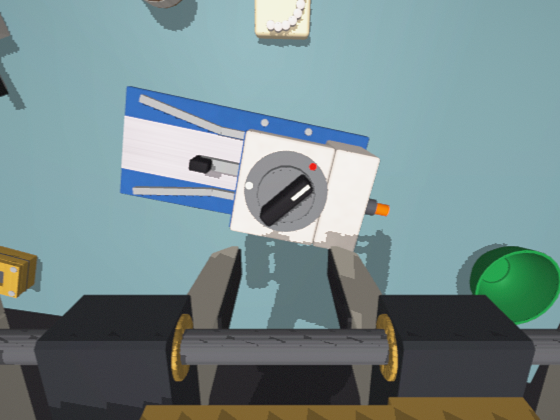

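The pointer, at (300,190), is lined up with the red dot at (313,167), and the bar angle measures about 2.23 rad, so it's locked. The handle hasn't moved from the home position, and the gripper is clear.

```bash
python3 -c "
from h import *
print(close_job())"
```

```text
the job is handed in; nothing more can be done
None
```

The brass flask is home under the hood and clamped, with the knob locked at about 2.23 rad as measured from the wrist camera. I handed the job in at about 16 s with the gripper clear; the hand-in returned no verdict.

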